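# Load the hearth jig with the pull that fits, then close its keeper

## Robot

A 7-joint arm with a two-finger parallel gripper is mounted at the origin on the work surface. World frame = base frame: x ahead of the robot, y to its left, z up, the work surface at z = 0. Lengths are in m, angles in rad, forces in N, time in s.
With the tool pointing down it reaches from about 0.425 to 0.925 m from the base axis. Payload 6.8 kg.
Tool frame: the origin (TCP) lies on the centre line of the jaws, within the pads' length; the fingertips stand bot.tip_reach ahead of it and the grasp point (between the pads) lies 3 mm ahead of it (bot.tip_reach is the distance from the TCP to the fingertips, in m); z points along the fingers, y is the line along which they close (so a half turn about z gives the same grasp; the last joint's range is limited). The gripper opens to 85 mm and grips with 20 to 120 N. Pads are 22 mm wide; open, the fingers measure 114 mm over their backs; the gripper's body (76 mm by 85 mm) begins 54 mm behind the grasp point. The pads swing forward as they close: fully open they stand 13 mm farther back than shut.
Start: joints at [-1.283, 0.477, 0.022, 1.555, -0.011, 1.109, -0.083], TCP at [0.26, 0.623, 0.253] pointing down, gripper open.
Joint ranges: [-2.96, 2.96], [-0.34, 2.1], [-1.41, 1.46], [0.24, 2.44], [-1.37, 4.51], [0.17, 1.92], [-2.96, 2.96]. Speed limits (rad/s): [2.39, 2.39, 3.14, 3.14, 3.14, 3.14, 3.14].

## Interface

Orientations are given as a unit quaternion [w, x, y, z].
In Python, from station import bot gives the robot as it stands.
- The arm moves only by the tool jog_arm, never from a script. Its argument "deltas" is a list of rows, each a list of 7 numbers: the shift along the world's x, y, z in m, then the turn, a rotation vector about the world's x, y, z in rad, then the opening, from 0 (shut) to 1 (fully open). In form: [[x, y, z, rx, ry, rz, grip], ...]. A call has 1 to 10 rows; each row shifts and turns the commanded pose from where the row before left it; what a row does not reach is not made up. A row lasts 1/10 s, in which the tool goes at most 50 mm and 8.59 degrees, less where a joint would pass 70% of its speed; a pose out of reach is approached as far as the arm can. A call with a gripper value outside its range is refused whole. The fingers move at their own pace and stop on an object; "newtons" is the grip in N (left out, the last holds). Time passes only in rows, so rows that do not move let the fingers close. It gives the time, the measured TCP pose, the force, the opening and the grip force at its end, in the units of the state.
- bot.get_obs(): the state, without advancing time (a new reading comes with each control period).
- bot.read_camera(name): name is "side" or "top"; returns a dict with "img" (420x560x3 uint8, red, green, blue), "K" (3x3 intrinsics, pixels), "eye" and "attitude" of the camera in the world. Camera axes: x right, y down, z forward; pixel columns grow to the right and rows downward; lengths in m; the calibration is good to about 2 mm. A picture is of the moment at which its call begins. There is no depth.
- bot.hand_in(): hands the job in; it is judged then, once.
The state is a dict: "t": time; "q": joint angles; "joint_vel": joint speeds; "joint_torque": joint torques, N m; "eef_pos": TCP position; "tool_rot": TCP orientation; "contact_force": force on the tool from outside, world axes, zero at the start; "torque": the same for the moment, N m; "gripper_width": opening from 0.0 (shut) to 1.0 (fully open); "grasp_force": force on a finger pad.
Only numpy, scipy, OpenCV 4.12 (cv2) and the standard library are available. Lean on these libraries where they do the work, as an engineer would, in place of code of your own. Each camera call takes 0.05 s, during which the arm holds its last target. There are 200 camera calls.

## Task

Look which loading jig stands on the brick hearth and put the loose brass pull whose holes match its studs onto it, turned so that all studs come through the holes and the plate lies fully down, flat on the jig. Then swing that jig's keeper arm home over the plate, up to its stop, and let go. Leave the other pulls, the parked jig and everything else on the bench where they are.

Things in the scene. Friction and masses are not known exactly. Their poses are not given: they have to be found in the camera images.
- hearth_mid (a point): Middle of the top of the brick hearth: terracotta bricks side by side, 220 x 300 mm, 25 mm thick. The jig to load is the one that stands on it (its seat within 60 mm of this point); the other jig is parked about half a metre to the robot's left on a plank board of the same size. Which jig is where changes from start to start.
- jig_two_seat (a point): Fixed steel jig with two studs on its x axis at x = -60 and +60 mm. Studs: 8 mm diameter, 11 mm tall (6 mm straight, then a cone to a 3 mm tip). Site: middle of the studs, on the top face of the base, where a pull's underside rests; z up, x along the pattern's long side. The base is 20 mm thick and reaches 90 mm to -x, 130 to +x, 55 to -y and 65 to +y.
- jig_four_seat (a point): Fixed steel jig with four studs at x = -45 and +45 mm, y = -32 and +32 mm. Studs: 8 mm diameter, 11 mm tall (6 mm straight, then a cone to a 3 mm tip). Site: middle of the studs, on the top face of the base, where a pull's underside rests; z up, x along the pattern's long side. The base is 20 mm thick and reaches 90 mm to -x, 115 to +x, 55 to -y and 65 to +y.
- jig_two_keeper (a joint): Keeper arm of jig 'two', rad: 0 = home, over the plate, at its stop; it grows to 1.7 as the arm swings outwards (clockwise seen from above). It starts swung out at 1.1 to 1.5, moves level about the upright pivot and stays where it is left (stiff: about 2 N at the knob).
- jig_four_keeper (a joint): Keeper arm of jig 'four', rad: 0 = home, over the plate, at its stop; it grows to 1.7 as the arm swings outwards (clockwise seen from above). It starts swung out at 1.1 to 1.5, moves level about the upright pivot and stays where it is left (stiff: about 2 N at the knob).
- jig_two_knob (a point): Centre of the keeper arm's upright round black knob (18 mm diameter, 36 mm tall), 50 mm from the pivot, 40 mm above the base's top face. The arm under it is a level steel bar 18 mm wide that ends 15 mm beyond the knob, its underside 14 mm and its top 22 mm above that face. A pull that is not fully down blocks it.
- jig_four_knob (a point): Centre of the keeper arm's upright round black knob (18 mm diameter, 36 mm tall), 50 mm from the pivot, 40 mm above the base's top face. The arm under it is a level steel bar 18 mm wide that ends 15 mm beyond the knob, its underside 14 mm and its top 22 mm above that face. A pull that is not fully down blocks it.
- jig_two_pivot (a point): Point on the upright pivot axis of keeper arm 'two' (fixed), 40 mm above the jig base's top face, at x = 110 mm, y = 45 mm in the axes of jig_two_seat. Axes as jig_two_seat. With the arm home the knob lies from here at an angle of 208 degrees (counter-clockwise from the jig's x axis).
- jig_four_pivot (a point): Point on the upright pivot axis of keeper arm 'four' (fixed), 40 mm above the jig base's top face, at x = 95 mm, y = 45 mm in the axes of jig_four_seat. Axes as jig_four_seat. With the arm home the knob lies from here at an angle of 208 degrees (counter-clockwise from the jig's x axis).
- pull_two_bar (a point): Brass pull: backplate 150 x 50 x 6 mm with two round 12 mm holes on its x axis, at x = -60 and +60 mm, carrying a bar handle on two posts. Site: centre of the bar, 38 mm above the plate's underside, over the plate's centre; x along the bar and the plate's long side, z up. Bar 60 mm long, 14 wide, 14 high; 25 mm free below it. Mass about 0.45 kg; fits its jig either way round.
- pull_four_bar (a point): Brass pull: backplate 120 x 90 x 6 mm with four round 12 mm holes at x = -45 and +45 mm, y = -32 and +32 mm, carrying a bar handle on two posts. Site: centre of the bar, 38 mm above the plate's underside, over the plate's centre; x along the bar and the plate's long side, z up. Bar 60 mm long, 14 wide, 14 high; 25 mm free below it. Mass about 0.6 kg; fits its jig either way round.
- pull_blank_bar (a point): Brass pull: backplate 150 x 50 x 6 mm not drilled yet (no holes), carrying a bar handle on two posts. Site: centre of the bar, 38 mm above the plate's underside, over the plate's centre; x along the bar and the plate's long side, z up. Bar 60 mm long, 14 wide, 14 high; 25 mm free below it. A bystander that fits no jig.
- screwdriver: Bystander: a screwdriver with a yellow handle lying beyond the hearth.
- fluxpot: Bystander: a white jar with a steel lid, 60 mm in diameter, 75 mm tall, beyond the hearth.
- barstock: Bystander: a flat brass bar, 200 x 30 x 12 mm, lying at the far right.
- collar: Bystander: a steel ring, 72 mm outside, 14 mm high, lying beyond the pulls.
There are look-alikes about, which are no part of the job. Leave any grey look-alike of the part that bears pull_four_bar alone. Leave any purple look-alike of the part that bears pull_two_bar alone.

How it is judged:
On the way, in this order (a step that is already met when the one before it is completed fails the run):
1. the matching pull lies fully down on the studs of the jig on the hearth (((horizontal distance between jig_two_seat and hearth_mid below 0.1 m and horizontal distance between pull_two_bar and jig_two_seat below 0.005 m and z of pull_two_bar in the frame of jig_two_seat between 0.035 and 0.0405 m and angle between the x axis of pull_two_bar and the x axis of jig_two_seat, either way round below 0.08 rad and angle between pull_two_bar's own z axis and vertical below 0.05 rad) or (horizontal distance between jig_four_seat and hearth_mid below 0.1 m and horizontal distance between pull_four_bar and jig_four_seat below 0.005 m and z of pull_four_bar in the frame of jig_four_seat between 0.035 and 0.0405 m and angle between the x axis of pull_four_bar and the x axis of jig_four_seat, either way round below 0.08 rad and angle between pull_four_bar's own z axis and vertical below 0.05 rad))), for 0.2 s.
2. that jig's keeper arm is home over it (((horizontal distance between jig_two_seat and hearth_mid below 0.1 m and horizontal distance between pull_two_bar and jig_two_seat below 0.005 m and z of pull_two_bar in the frame of jig_two_seat between 0.035 and 0.0405 m and angle between the x axis of pull_two_bar and the x axis of jig_two_seat, either way round below 0.08 rad and angle between pull_two_bar's own z axis and vertical below 0.05 rad and value of joint jig_two_keeper below 0.08 rad and distance of pull_four_bar from where it was at the start of the episode below 0.03 m and distance of jig_four_knob from where it was at the start of the episode below 0.02 m) or (horizontal distance between jig_four_seat and hearth_mid below 0.1 m and horizontal distance between pull_four_bar and jig_four_seat below 0.005 m and z of pull_four_bar in the frame of jig_four_seat between 0.035 and 0.0405 m and angle between the x axis of pull_four_bar and the x axis of jig_four_seat, either way round below 0.08 rad and angle between pull_four_bar's own z axis and vertical below 0.05 rad and value of joint jig_four_keeper below 0.08 rad and distance of pull_two_bar from where it was at the start of the episode below 0.03 m and distance of jig_two_knob from where it was at the start of the episode below 0.02 m))), for 0.2 s.
At the end, for the whole second after the job is handed in: The matching pull is on the hearth jig's studs (centre within 5 mm, turn 0.08 rad, underside within 2.5 mm of the jig face, tilt under 0.05 rad); that jig's keeper is within 0.08 rad of its stop; the other drilled pull moved under 30 mm, the parked jig's knob under 20 mm (((horizontal distance between jig_two_seat and hearth_mid below 0.1 m and horizontal distance between pull_two_bar and jig_two_seat below 0.005 m and z of pull_two_bar in the frame of jig_two_seat between 0.035 and 0.0405 m and angle between the x axis of pull_two_bar and the x axis of jig_two_seat, either way round below 0.08 rad and angle between pull_two_bar's own z axis and vertical below 0.05 rad and value of joint jig_two_keeper below 0.08 rad and distance of pull_four_bar from where it was at the start of the episode below 0.03 m and distance of jig_four_knob from where it was at the start of the episode below 0.02 m) or (horizontal distance between jig_four_seat and hearth_mid below 0.1 m and horizontal distance between pull_four_bar and jig_four_seat below 0.005 m and z of pull_four_bar in the frame of jig_four_seat between 0.035 and 0.0405 m and angle between the x axis of pull_four_bar and the x axis of jig_four_seat, either way round below 0.08 rad and angle between pull_four_bar's own z axis and vertical below 0.05 rad and value of joint jig_four_keeper below 0.08 rad and distance of pull_two_bar from where it was at the start of the episode below 0.03 m and distance of jig_two_knob from where it was at the start of the episode below 0.02 m))); the robot touches nothing.
It fails at once if a bystander was moved more than 40 mm (distance of any of pull_blank_bar, screwdriver, fluxpot, barstock, collar from where it was at the start of the episode above 0.04 m).
It also fails if it takes over 54 s, if anything falls off the work surface, if the arm or the gripper's body presses on something with over 40 N, if the wrist force passes 120 N, or if a joint passes its speed limit or range.

## Working session

There is one attempt and no reset: what is moved stays moved. The work goes in short steps, Python scripts to look and compute and a tool call to move; the robot and the scene stay as the last step left them, time stands still between calls to the robot, and variables do not carry over. Pictures are saved under pics/ and viewed, at most 10 in all, crops included, and the job is handed in when it is done.

Besides the shell and the picture viewer there is one more tool, called after "Request:" by a JSON object that holds its "api" and its "payload". jog_arm: Moves the arm, as the interface text tells. Its arguments: {"type":"object","properties":{"deltas":{"type":"array"},"newtons":{"type":"number"}},"required":["deltas"]}

```bash
mkdir -p pics && ls && python3 - <<'E'
from station import bot
import cv2
o=bot.get_obs();print(o['t'],o['eef_pos'],o['tool_rot'],o['contact_force'],bot.tip_reach)
for n in("top","side"):
    c=bot.read_camera(n);cv2.imwrite(f"pics/{n}0.png",c["img"][:,:,::-1]);print(c["K"],c["eye"],c["attitude"])
E
```

```text
pics
0.0 [0.2600229  0.62229724 0.25230924] [-1.40173290e-04  1.96592618e-01  9.80484814e-01 -9.23734664e-04] [-0.16002705  0.31408856  0.52247853] 0.022
[[437.41159634   0.         282.48856283]
 [  0.         437.41159634 209.4517219 ]
 [  0.           0.           1.        ]] [0.28045427 0.04823876 1.3015527 ] [-0.08114348  0.70345823 -0.70154122  0.08001351]
[[397.46605765   0.         276.92782023]
 [  0.         397.46605765 208.90183556]
 [  0.           0.           1.        ]] [-0.19037951 -0.83271317  0.9399958 ] [-0.42140099  0.84477949 -0.29000306  0.15705748]
```

View pics/top0.png

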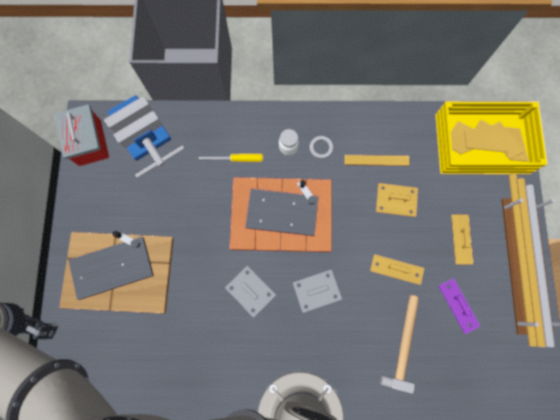

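View pics/side0.png

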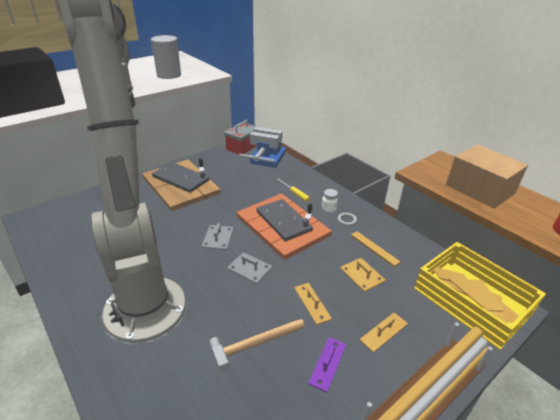

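Hearth jig at (281,214) seems to have four studs, the parked jig at (110,268) two. Candidates for pull_four are brass (397,200), grey (250,291) and grey (318,291). The brass two-hole (398,269), the blank (462,239) and the purple (459,305) are other parts. By the description I choose the brass one at (397,200), and check it in a close crop.

```bash
cat > h.py <<'E'
import numpy as np, cv2
from scipy.spatial.transform import Rotation as R
from station import bot
def cam(n):
    c=bot.read_camera(n); q=c["attitude"]; c["R"]=R.from_quat([q[1],q[2],q[3],q[0]]).as_matrix(); return c
def plane(c,uv,z):
    uv=np.atleast_2d(uv).astype(float); d=np.c_[uv,np.ones(len(uv))]@np.linalg.inv(c["K"]).T@c["R"].T
    return c["eye"]+d*((z-c["eye"][2])/d[:,2])[:,None]
def proj(c,p):
    q=(np.atleast_2d(p)-c["eye"])@c["R"]; q=q@c["K"].T; return q[:,:2]/q[:,2:]
E
python3 - <<'E'
from h import *
c=cam("top");im=c["img"][:,:,::-1]
np.save("pics/top.npy",c["img"])
cv2.imwrite("pics/crop.png",cv2.resize(im[165:255,225:425],None,fx=4,fy=4,interpolation=cv2.INTER_CUBIC))
print(plane(c,[[281,214],[397,200]],[0.0]))
print(proj(c,[[0,0,0]]))
E
```

```text
[[ 0.56877208  0.05526861  0.        ]
 [ 0.61370416 -0.30060888  0.        ]]
[[300.3229025  415.77814233]]
```

View pics/crop.png

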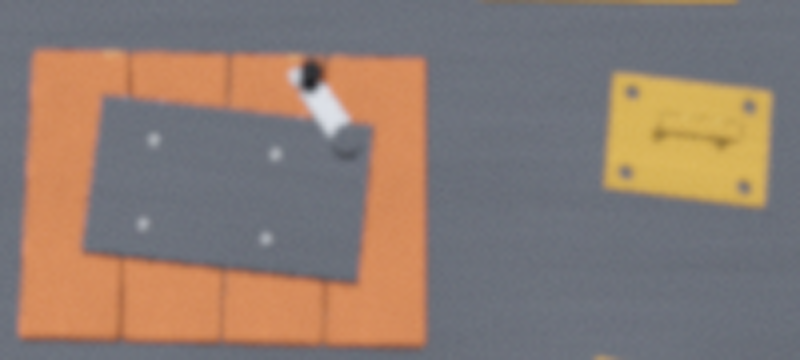

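The crop confirms four studs at crop (153,139), (276,154), (266,238), (143,224), and the brass four-hole pull at crop (690,140). The keeper pivot is at (345,147) and its knob at (311,73), swung out. Now I measure.

```bash
cat > m.py <<'E'
from h import *
def blob(m,mn=3):
    n,l,s,ce=cv2.connectedComponentsWithStats(m.astype(np.uint8)); return [(s[i,4],ce[i]) for i in range(1,n) if s[i,4]>=mn]
def wcent(g,p,r=3.,sign=1):
    # background-subtracted intensity centroid round p
    p=np.array(p,float)
    for _ in range(5):
        v,u=np.mgrid[int(p[1])-4:int(p[1])+6,int(p[0])-4:int(p[0])+6]
        d=np.hypot(u-p[0],v-p[1]); w=sign*g[v,u].astype(float); b=np.median(w[(d>r)&(d<r+2)]); w=np.clip(w-b,0,None)*(d<r)
        p=np.array([(w*u).sum(),(w*v).sum()])/w.sum()
    return p
def fit(local,world):
    l=local-local.mean(0);w=world-world.mean(0)
    a=np.arctan2((l[:,0]*w[:,1]-l[:,1]*w[:,0]).sum(),(l*w).sum())
    M=np.array([[np.cos(a),-np.sin(a)],[np.sin(a),np.cos(a)]]); t=world.mean(0)-M@local.mean(0)
    return t,a,np.abs(local@M.T+t-world).max()
P=np.array([[-45,32],[45,32],[45,-32],[-45,-32]])/1e3
def cr(x,y): return (225+x/4-.4,165+y/4-.4)
E
python3 - <<'E'
from m import *
c=cam("top");g=cv2.cvtColor(c["img"],cv2.COLOR_RGB2GRAY)
s=[wcent(g,cr(*p)) for p in[(153,139),(276,154),(266,238),(143,224)]]
t,a,e=fit(P,plane(c,s,.025+.02+.008)[:,:2]);print("jig",t,np.degrees(a),e)
hh=[wcent(g,cr(*p),3,-1) for p in[(632,92),(750,106),(744,187),(625,172)]]
t2,a2,e2=fit(P,plane(c,hh,.004)[:,:2]);print("pull holes",t2,np.degrees(a2),e2)
hsv=cv2.cvtColor(c["img"],cv2.COLOR_RGB2HSV)
m=((hsv[...,0]>15)&(hsv[...,0]<32)&(hsv[...,1]>100)).astype(np.uint8);m[:,:370]=0;m[:,425:]=0;m[:175]=0;m[225:]=0
k,_=cv2.findContours(m,0,2);k=cv2.convexHull(max(k,key=cv2.contourArea))
b=cv2.boxPoints(cv2.minAreaRect(plane(c,k[:,0],.006)[:,:2].astype(np.float32)))
print("pull rect",b.mean(0),b)
kb=wcent(g,cr(311,73),3,-1);print("knob",plane(c,kb,.103))
M=R.from_euler('z',a).as_matrix()
print("pivot",np.r_[t,.085]+M@[.095,.045,0], "home knob",np.r_[t,.085]+M@(np.array([.095,.045,0])+.05*np.array([np.cos(np.radians(208)),np.sin(np.radians(208)),0])))
s=cam("side");print("side proj jig studs/pull",proj(s,np.c_[P@M[:2,:2].T+t,[.053]*4]).round(1).tolist(),proj(s,[[*t2,.038]]))
im=s["img"][:,:,::-1];cv2.imwrite("pics/sc.png",cv2.resize(im[190:300,230:400],None,fx=4.5,fy=4.5,interpolation=cv2.INTER_CUBIC))
o=bot.get_obs();q=o['tool_rot'];print(R.from_quat([*q[1:],q[0]]).as_matrix().round(3))
E
```

```text
jig [0.56374618 0.06691091] -96.66928098191426 0.00034870047848645225
pull holes [ 0.61461472 -0.2980892 ] -97.36718284888902 0.00048733773079723264
pull rect [ 0.6138446 -0.2978012] [[ 0.560947   -0.35204387]
 [ 0.6515817  -0.3635    ]
 [ 0.66674215 -0.24355853]
 [ 0.57610744 -0.2321024 ]]
knob [[ 0.63702276 -0.00669612  0.103     ]]
pivot [ 0.59740854 -0.03267245  0.085     ] home knob [0.579221   0.01390237 0.085     ]
side proj jig studs/pull [[280.9, 203.9], [294.0, 216.4], [279.2, 221.9], [266.4, 209.0]] [[363.37227294 265.33998729]]
[[-0.923  0.386 -0.   ]
 [ 0.386  0.923 -0.001]
 [-0.    -0.001 -1.   ]]
```

View pics/sc.png

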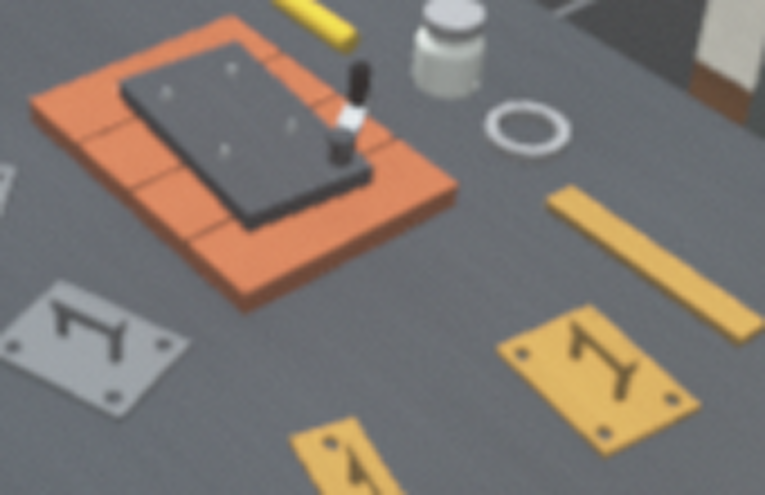

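The side view agrees with the top fit to about 1.5 px (studs at crop (232,69), (291,125)). The keeper arm is swung out clear of the plate area. Moving over the pull.

Request:
{"api": "jog_arm", "payload": {"deltas": [[0.0177,-0.046,0,0,0,-0.065,0.5],[0.0177,-0.046,0,0,0,-0.065,0.5],[0.0177,-0.046,0,0,0,-0.065,0.5],[0.0177,-0.046,0,0,0,-0.065,0.5],[0.0177,-0.046,0,0,0,-0.065,0.5],[0.0177,-0.046,0,0,0,-0.065,0.5],[0.0177,-0.046,0,0,0,-0.065,0.5],[0.0177,-0.046,0,0,0,-0.065,0.5],[0.0177,-0.046,0,0,0,-0.065,0.5],[0.0177,-0.046,0,0,0,-0.065,0.5]], "newtons": 60}}

```text
t: 1.25
eef_pos: [0.4376, 0.1609, 0.2536]
tool_rot: [0.0, 0.5, 0.866, 0.0]
contact_force: [0.2, 0.9, 0.7]
gripper_width: 0.503
grasp_force: 0.0
```

```bash
cat > st.py <<'E'
from h import *
o=bot.get_obs();q=o['tool_rot'];M=R.from_quat([*q[1:],q[0]]).as_matrix()
print(round(o['t'],2),o['q'].round(3),o['eef_pos'].round(4),"yaw_y",np.degrees(np.arctan2(M[1,1],M[0,1])).round(2),"z",M[:,2].round(4),"F",o['contact_force'].round(1),o['torque'].round(2),round(o['gripper_width'],3),round(o['grasp_force'],1))
E
python3 st.py
```

```text
1.25 [-0.8    0.125  0.345  2.055 -0.052  0.969  0.094] [0.4376 0.1609 0.2536] yaw_y 29.94 z [ 6.e-04  7.e-04 -1.e+00] F [0.2 0.9 0.7] [ 0.   -0.08  0.03] 0.503 0.0
```

Request:
{"api": "jog_arm", "payload": {"deltas": [[0.0177,-0.046,0,0,0,-0.065,0.5],[0.0177,-0.046,0,0,0,-0.065,0.5],[0.0177,-0.046,0,0,0,-0.065,0.5],[0.0177,-0.046,0,0,0,-0.065,0.5],[0.0177,-0.046,0,0,0,-0.065,0.5],[0.0177,-0.046,0,0,0,-0.065,0.5],[0.0177,-0.046,0,0,0,-0.065,0.5],[0.0177,-0.046,0,0,0,-0.065,0.5],[0.0177,-0.046,0,0,0,-0.065,0.5],[0.0177,-0.046,0,0,0,-0.065,0.5]]}}

```text
t: 2.25
eef_pos: [0.6149, -0.2987, 0.2531]
tool_rot: [-0.0, 0.751, 0.661, 0.0]
contact_force: [0.4, 0.4, 0.1]
gripper_width: 0.502
grasp_force: 0.0
```

Request:
{"api": "jog_arm", "payload": {"deltas": [[0,0,-0.03,0,0,0,0.5],[0,0,-0.03,0,0,0,0.5],[0,0,-0.03,0,0,0,0.5],[0,0,-0.03,0,0,0,0.5],[0,0,0,0,0,0,0.5]]}}

```text
t: 2.75
eef_pos: [0.6118, -0.2953, 0.1288]
tool_rot: [-0.004, 0.75, 0.662, -0.002]
contact_force: [-0.8, 0.5, -0.8]
gripper_width: 0.498
grasp_force: 0.0
```

```bash
python3 st.py
```

```text
2.75 [-0.024  0.681  0.57   1.667 -0.437  0.932  0.588] [ 0.6118 -0.2953  0.1288] yaw_y -7.14 z [-0.0074  0.0034 -1.    ] F [-0.8  0.5 -0.8] [ 0.06  0.04 -0.01] 0.498 0.0
```

Request:
{"api": "jog_arm", "payload": {"deltas": [[0,0,-0.02,0,0,0,0.5],[0,0,-0.02,0,0,0,0.5],[0,0,-0.02,0,0,0,0.5],[0,0,-0.02,0,0,0,0.5],[0,0,0,0,0,0,0.5],[0,0,0,0,0,0,0.5],[0,0,0,0,0,0,0.5]]}}

```text
t: 3.45
eef_pos: [0.6153, -0.2979, 0.0553]
tool_rot: [0.001, 0.75, 0.662, 0.001]
contact_force: [-0.2, -0.4, 0.2]
gripper_width: 0.503
grasp_force: 0.0
```

```bash
python3 st.py
```

```text
3.45 [ 0.014  0.771  0.515  1.694 -0.496  0.807  0.631] [ 0.6153 -0.2979  0.0553] yaw_y -7.17 z [ 0.0026 -0.0012 -1.    ] F [-0.2 -0.4  0.2] [-0.02  0.03 -0.02] 0.503 0.0
```

Request:
{"api": "jog_arm", "payload": {"deltas": [[0,0,-0.014,0,0,0,0.5],[0,0,0,0,0,0,0.5],[0,0,0,0,0,0,0.0],[0,0,0,0,0,0,0.0],[0,0,0,0,0,0,0.0],[0,0,0,0,0,0,0.0],[0,0,0,0,0,0,0.0],[0,0,0,0,0,0,0.0],[0,0,0,0,0,0,0.0]], "newtons": 80}}

```text
t: 4.35
eef_pos: [0.6147, -0.2973, 0.0397]
tool_rot: [0.0, 0.75, 0.662, 0.0]
contact_force: [1.5, 0.0, 2.8]
gripper_width: 0.145
grasp_force: 78.8
```

```bash
python3 st.py
```

```text
4.35 [ 0.021  0.791  0.503  1.698 -0.506  0.784  0.639] [ 0.6147 -0.2973  0.0397] yaw_y -7.16 z [ 1.e-03 -3.e-04 -1.e+00] F [1.5 0.  2.8] [ 0.01 -0.25  0.01] 0.145 78.8
```

Request:
{"api": "jog_arm", "payload": {"deltas": [[0,0,0.02,0,0,0,0],[0,0,0.03,0,0,0,0],[0,0,0.03,0,0,0,0],[0,0,0.03,0,0,0,0],[0,0,0.03,0,0,0,0],[0,0,0.01,0,0,0,0],[-0.003,0.02,0,0,0,0.012,0],[-0.005,0.036,0,0,0,0,0],[-0.005,0.036,0,0,0,0,0],[-0.005,0.036,0,0,0,0,0]]}}

```text
t: 5.35
eef_pos: [0.5943, -0.1673, 0.187]
tool_rot: [-0.002, 0.746, 0.666, -0.001]
contact_force: [1.0, 0.3, -6.0]
gripper_width: 0.141
grasp_force: 79.0
```

Request:
{"api": "jog_arm", "payload": {"deltas": [[-0.005,0.036,0,0,0,0,0],[-0.005,0.036,0,0,0,0,0],[-0.005,0.036,0,0,0,0,0],[-0.005,0.036,0,0,0,0,0],[-0.005,0.036,0,0,0,0,0],[-0.005,0.036,0,0,0,0,0],[-0.003,0.02,0,0,0,0,0],[0,0,0,0,0,0,0],[0,0,0,0,0,0,0],[0,0,0,0,0,0,0]]}}

```text
t: 6.35
eef_pos: [0.5626, 0.0654, 0.1885]
tool_rot: [-0.0, 0.746, 0.665, -0.001]
contact_force: [-0.3, -0.2, -6.3]
gripper_width: 0.149
grasp_force: 79.0
```

```bash
python3 st.py; python3 - <<'E'
from h import *
a=[cv2.resize(cam(n)["img"][v:v+100,u:u+130,::-1],None,fx=3,fy=3,interpolation=cv2.INTER_CUBIC) for n,u,v in(("top",215,160),("side",220,150))]
cv2.imwrite("pics/h.png",np.hstack(a))
E
```

```text
6.35 [-0.708  0.427  0.624  1.914 -0.313  0.9   -0.044] [0.5626 0.0654 0.1885] yaw_y -6.57 z [-0.0016 -0.0013 -1.    ] F [-0.3 -0.2 -6.3] [ 0.01 -0.04  0.01] 0.149 79.0
```

View pics/h.png

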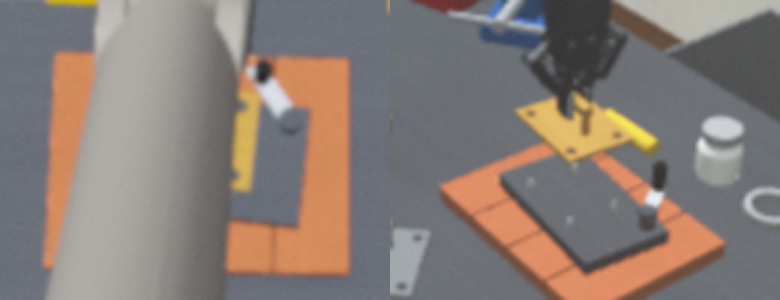

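The side view shows the plate over the jig with holes at crop (532,114), (617,135), (572,151). I lower it to just above the studs and measure both in the side camera.

Request:
{"api": "jog_arm", "payload": {"deltas": [[0.001,0.002,-0.02,0,0,0,0],[0,0,-0.02,0,0,0,0],[0,0,-0.02,0,0,0,0],[0,0,-0.02,0,0,0,0],[0,0,0,0,0,0,0],[0,0,0,0,0,0,0],[0,0,0,0,0,0,0],[0,0,0,0,0,0,0]]}}

```text
t: 7.25
eef_pos: [0.5651, 0.0688, 0.1105]
tool_rot: [0.0, 0.746, 0.666, 0.001]
contact_force: [1.0, -0.5, -6.6]
gripper_width: 0.149
grasp_force: 79.1
```

```bash
python3 st.py; cat > fitp.py <<'E'
from m import *
M=R.from_euler('z',np.radians(-96.67)).as_matrix()[:2,:2]
z=bot.get_obs()['eef_pos']
s=cam("side");g=cv2.cvtColor(s["img"],cv2.COLOR_RGB2GRAY)
s0=cv2.cvtColor(cv2.imread("pics/side0.png"),cv2.COLOR_BGR2GRAY)
J=np.array([0.5637,0.0669])
p=proj(s,np.c_[P@M.T+J,[.053]*4])+[.3,1.2]
c=[wcent(s0,q,2.5) for q in p]
w=plane(s,c,.053)[:,:2];tj,aj,e=fit(P,w);print("side jig",tj,np.degrees(aj),e)
zz=z[2]-.0397+.004
p=proj(s,np.c_[P@M.T+z[:2],[zz]*4])+[.3,1.2]
c=np.array([wcent(g,q,3,-1) for q in p]);print("pred",p.round(1).tolist(),"hole px",c.round(1).tolist())
w=plane(s,c,zz)[:,:2]
for k in([0,1,2,3],[0,1,2],[0,2,3],[1,2,3],[0,1,3]):
    t,a,e=fit(P[k],w[k]);print(k,t,np.degrees(a).round(2),e.round(4),"pull-jig",(t-tj).round(4))
E
python3 fitp.py; python3 - <<'E'
from h import *
a=cam("side")["img"][160:260,220:350,::-1]
cv2.imwrite("pics/h2.png",cv2.resize(a,None,fx=6,fy=6,interpolation=cv2.INTER_CUBIC))
E
```

```text
7.25 [-0.649  0.539  0.551  1.96  -0.405  0.75   0.027] [0.5651 0.0688 0.1105] yaw_y -6.49 z [ 2.1e-03  6.0e-04 -1.0e+00] F [ 1.  -0.5 -6.6] [-0.03  0.01  0.03] 0.149 79.1
side jig [0.56024899 0.06166343] -95.92816253575639 0.0006331704555596618
pred [[281.3, 200.1], [294.5, 212.5], [279.6, 217.9], [266.7, 205.1]] hole px [[280.5, 195.0], [297.2, 216.6], [276.0, 221.9], [262.9, 208.3]]
[0, 1, 2, 3] [0.55189609 0.05877023] -96.95 0.0314 pull-jig [-0.0084 -0.0029]
[0, 1, 2] [0.55806973 0.0608838 ] -101.94 0.0327 pull-jig [-0.0022 -0.0008]
[0, 2, 3] [0.5524327 0.0661861] -93.6 0.0296 pull-jig [-0.0078  0.0045]
[1, 2, 3] [0.5427433  0.04822772] -97.27 0.0106 pull-jig [-0.0175 -0.0134]
[0, 1, 3] [0.55735965 0.06045151] -94.57 0.0282 pull-jig [-0.0029 -0.0012]
```

View pics/h2.png

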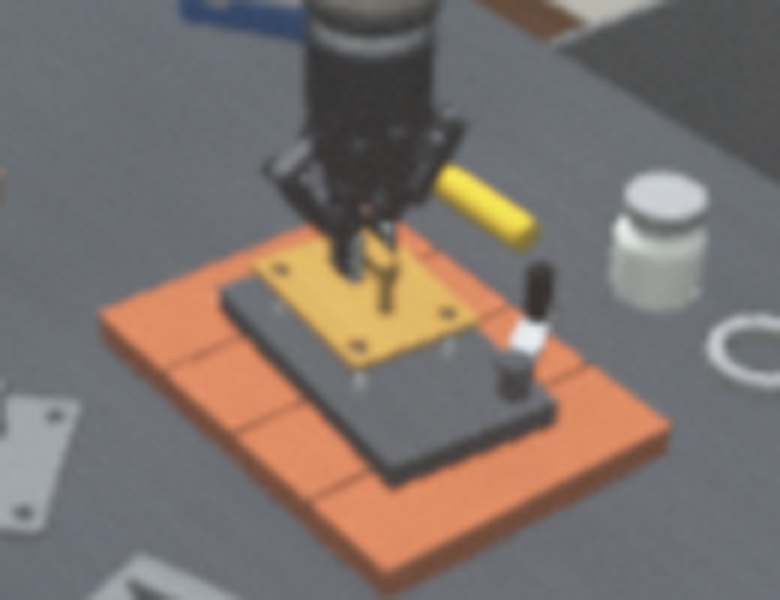

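Holes at crop (280,270), (447,313), (360,347) lie within 0.5 px of the prediction for a centred plate. I nudge to the measured target and lower gently.

Request:
{"api": "jog_arm", "payload": {"deltas": [[-0.0012,-0.001,-0.005,0,0,0,0],[0,0,-0.005,0,0,0,0],[0,0,-0.004,0,0,0,0],[0,0,-0.003,0,0,0,0],[0,0,0,0,0,0,0],[0,0,0,0,0,0,0],[0,0,0,0,0,0,0]]}}

```text
t: 8.05
eef_pos: [0.5631, 0.0678, 0.0924]
tool_rot: [0.0, 0.746, 0.666, 0.0]
contact_force: [-0.1, 0.9, -6.6]
gripper_width: 0.15
grasp_force: 79.1
```

```bash
python3 st.py
```

```text
8.05 [-0.633  0.563  0.531  1.972 -0.425  0.717  0.044] [0.5631 0.0678 0.0924] yaw_y -6.48 z [ 1.e-04  0.e+00 -1.e+00] F [-0.1  0.9 -6.6] [ 0.05 -0.   -0.03] 0.15 79.1
```

Request:
{"api": "jog_arm", "payload": {"deltas": [[0,0,-0.002,0,0,0,0],[0,0,-0.002,0,0,0,0],[0,0,-0.002,0,0,0,0],[0,0,-0.0015,0,0,0,0],[0,0,0,0,0,0,0],[0,0,0,0,0,0,0],[0,0,0,0,0,0,0]]}}

```text
t: 8.75
eef_pos: [0.5634, 0.0677, 0.0848]
tool_rot: [0.0, 0.746, 0.666, 0.0]
contact_force: [2.8, -1.1, -7.8]
gripper_width: 0.146
grasp_force: 78.9
```

```bash
python3 st.py
```

```text
8.75 [-0.626  0.575  0.523  1.975 -0.433  0.702  0.051] [0.5634 0.0677 0.0848] yaw_y -6.49 z [ 8.e-04 -2.e-04 -1.e+00] F [ 2.8 -1.1 -7.8] [-0.27 -0.6  -0.02] 0.146 78.9
```

Request:
{"api": "jog_arm", "payload": {"deltas": [[0,0,-0.001,0,0,0,0],[0,0,-0.0005,0,0,0,0],[0,0,0,0,0,0,0],[0,0,0,0,0,0,0],[0,0,0,0,0,0,0]]}}

```text
t: 9.25
eef_pos: [0.5635, 0.0676, 0.0846]
tool_rot: [-0.0, 0.746, 0.666, 0.001]
contact_force: [-1.9, -2.1, 7.2]
gripper_width: 0.146
grasp_force: 81.0
```

```bash
python3 st.py
```

```text
9.25 [-0.625  0.575  0.522  1.975 -0.435  0.702  0.052] [0.5635 0.0676 0.0846] yaw_y -6.5 z [ 9.e-04  9.e-04 -1.e+00] F [-1.9 -2.1  7.2] [-0.34  0.43  0.  ] 0.146 81.0
```

Seated: height 39.6 mm above the face, with vertical force rising. Release, rise and check.

Request:
{"api": "jog_arm", "payload": {"deltas": [[0,0,0.001,0,0,0,0.5],[0,0,0,0,0,0,0.5],[0,0,0,0,0,0,0.5],[0,0,0,0,0,0,0.5],[0,0,0.02,0,0,0,0.5],[0,0,0.03,0,0,0,0.5],[0,0,0.03,0,0,-0.1,0.5],[0,0,0.02,0,0,-0.1,0.5],[0,0,0,0,0,-0.1,0.5],[0,0,0,0,0,-0.1,0.5]], "newtons": 30}}

```text
t: 10.25
eef_pos: [0.5634, 0.0681, 0.1851]
tool_rot: [-0.0, 0.864, 0.503, 0.001]
contact_force: [-0.3, -0.3, -0.9]
gripper_width: 0.498
grasp_force: 0.0
```

Request:
{"api": "jog_arm", "payload": {"deltas": [[0.018,-0.018,0,0,0,-0.12,0.5],[0.018,-0.018,0,0,0,-0.12,0.5],[0.018,-0.018,0,0,0,-0.12,0.5],[0.018,-0.018,0,0,0,-0.115,0.5],[0,0,0,0,0,0,0.5],[0,0,0,0,0,0,0.5],[0,0,0,0,0,0,0.5]]}}

```text
t: 10.95
eef_pos: [0.6344, -0.0031, 0.184]
tool_rot: [-0.001, 0.958, 0.288, -0.0]
contact_force: [-0.1, -0.8, -0.3]
gripper_width: 0.498
grasp_force: 0.0
```

```bash
python3 st.py; python3 - <<'E'
from h import *
a=[cv2.resize(cam(n)["img"][v:v+100,u:u+130,::-1],None,fx=3,fy=3,interpolation=cv2.INTER_CUBIC) for n,u,v in(("top",215,160),("side",220,150))]
cv2.imwrite("pics/h3.png",np.hstack(a))
E
```

```text
10.95 [-0.658  0.61   0.817  1.761 -0.52   1.002 -0.625] [ 0.6344 -0.0031  0.184 ] yaw_y -56.49 z [-1.1e-03  8.0e-04 -1.0e+00] F [-0.1 -0.8 -0.3] [ 0.01 -0.03  0.  ] 0.498 0.0
```

View pics/h3.png

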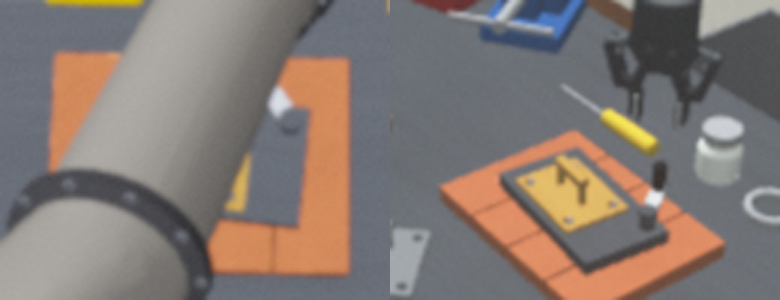

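The plate lies flat on the jig with studs in the visible holes (side crop around (570,190)). Going down over the knob, caging it tangentially.

Request:
{"api": "jog_arm", "payload": {"deltas": [[0.005,-0.002,-0.02,0,0,0,0.5],[0,0,-0.03,0,0,0,0.5],[0,0,-0.02,0,0,0,0.5],[0,0,-0.01,0,0,0,0.5],[0,0,-0.008,0,0,0,0.5],[0,0,0,0,0,0,0.5],[0,0,0,0,0,0,0.5]], "newtons": 20}}

```text
t: 11.75
eef_pos: [0.6405, -0.0063, 0.0969]
tool_rot: [0.0, 0.958, 0.287, 0.001]
contact_force: [-0.1, 0.4, 0.1]
gripper_width: 0.496
grasp_force: 0.0
```

Request:
{"api": "jog_arm", "payload": {"deltas": [[0,0,0,0,0,0,0.15],[0,0,0,0,0,0,0.15],[0,0,0,0,0,0,0.15],[0,0,0,0,0,0,0.15],[0,0,0,0,0,0,0.15]]}}

```text
t: 12.25
eef_pos: [0.6408, -0.0063, 0.0972]
tool_rot: [0.0, 0.958, 0.287, 0.001]
contact_force: [-0.0, -0.3, 6.3]
gripper_width: 0.203
grasp_force: 21.5
```

```bash
python3 st.py; python3 - <<'E'
from h import *
p=np.array([0.5974,-0.0327]);a0=np.radians(33.3);a1=np.radians(111.33)
d=bot.get_obs()['eef_pos'][:2]-p;print("r",np.hypot(*d),"ang",np.degrees(np.arctan2(d[1],d[0])))
a=np.linspace(np.arctan2(d[1],d[0]),a1+.03,13);k=np.c_[np.cos(a),np.sin(a)]*.05+p
print(np.diff(k,axis=0).round(4).tolist(),np.diff(a)[0])
E
```

```text
12.25 [-0.589  0.719  0.729  1.798 -0.615  0.864 -0.556] [ 0.6408 -0.0063  0.0972] yaw_y -56.6 z [ 1.8e-03  1.0e-04 -1.0e+00] F [-0.  -0.3  6.3] [-0.05  0.07  0.05] 0.203 21.5
r 0.05081662693597995 ang 31.351806766257365
[[-0.0034, 0.0049], [-0.0039, 0.0044], [-0.0044, 0.0039], [-0.0049, 0.0034], [-0.0052, 0.0028], [-0.0055, 0.0021], [-0.0058, 0.0015], [-0.0059, 0.0008], [-0.0059, 0.0001], [-0.0059, -0.0006], [-0.0058, -0.0013], [-0.0056, -0.002]] 0.11882356681042161
```

Request:
{"api": "jog_arm", "payload": {"deltas": [[-0.0034,0.0049,0,0,0,0.119,0.15],[-0.0039,0.0044,0,0,0,0.119,0.15],[-0.0044,0.0039,0,0,0,0.119,0.15],[-0.0049,0.0034,0,0,0,0.119,0.15],[-0.0052,0.0028,0,0,0,0.119,0.15],[0,0,0,0,0,0,0.15]]}}

```text
t: 12.85
eef_pos: [0.6176, 0.0122, 0.0971]
tool_rot: [0.0, 0.831, 0.556, -0.0]
contact_force: [-1.6, -1.5, 7.0]
gripper_width: 0.201
grasp_force: 21.7
```

```bash
python3 st.py
```

```text
12.85 [-0.539  0.638  0.582  1.849 -0.475  0.797 -0.099] [0.6176 0.0122 0.0971] yaw_y -22.38 z [-1.e-04 -2.e-04 -1.e+00] F [-1.6 -1.5  7. ] [-0.46  0.48  0.03] 0.201 21.7
```

Request:
{"api": "jog_arm", "payload": {"deltas": [[-0.0055,0.0021,0,0,0,0.119,0.15],[-0.0058,0.0015,0,0,0,0.119,0.15],[-0.0059,0.0008,0,0,0,0.119,0.15],[-0.0059,0.0001,0,0,0,0.119,0.15],[-0.0059,-0.0006,0,0,0,0.119,0.15],[-0.0058,-0.0013,0,0,0,0.119,0.15],[-0.0056,-0.002,0,0,0,0.1,0.15],[0,0,0,0,0,0,0.15],[0,0,0,0,0,0,0.15]]}}

```text
t: 13.75
eef_pos: [0.5805, 0.0122, 0.0973]
tool_rot: [0.003, 0.544, 0.839, 0.001]
contact_force: [5.7, -3.7, -0.4]
gripper_width: 0.201
grasp_force: 21.3
```

```bash
python3 st.py;python3 - <<'E'
from h import *
d=bot.get_obs()['eef_pos'][:2]-np.array([0.5974,-0.0327]);print(np.hypot(*d),np.degrees(np.arctan2(d[1],d[0])))
E
```

```text
13.75 [-0.414  0.54   0.374  1.934 -0.288  0.713  0.549] [0.5805 0.0122 0.0973] yaw_y 24.06 z [ 0.006  -0.0015 -1.    ] F [ 5.7 -3.7 -0.4] [-0.73 -1.21  0.1 ] 0.201 21.3
0.04802361980127724 110.66377030458177
```

Request:
{"api": "jog_arm", "payload": {"deltas": [[-0.0015,-0.0005,0,0,0,0,0.15],[-0.0015,-0.0005,0,0,0,0,0.15],[0,0,0,0,0,0,0.15],[0,0,0,0,0,0,0.15]]}}

```text
t: 14.15
eef_pos: [0.5802, 0.0122, 0.0975]
tool_rot: [0.005, 0.544, 0.839, 0.003]
contact_force: [14.3, -2.1, -9.3]
gripper_width: 0.206
grasp_force: 20.9
```

```bash
python3 st.py
```

```text
14.15 [-0.415  0.537  0.374  1.939 -0.288  0.706  0.55 ] [0.5802 0.0122 0.0975] yaw_y 24.11 z [ 0.0115 -0.0014 -0.9999] F [14.3 -2.1 -9.3] [-0.54 -2.84  0.1 ] 0.206 20.9
```

At the stop (force rises without motion). Open, relieve, rise and check.

Request:
{"api": "jog_arm", "payload": {"deltas": [[0,0,0,0,0,0,0.4],[0.003,0.001,0,0,0,0,0.4],[0,0,0,0,0,0,0.4],[0,0,0.02,0,0,0,0.4],[0,0,0.03,0,0,0,0.4],[0,0,0.04,0,0,0,0.4],[0,0,0.04,0,0,0,0.4],[0,-0.03,0.04,0,0,0,0.4],[0,-0.04,0,0,0,0,0.4],[0,-0.04,0,0,0,0,0.4]]}}

```text
t: 15.15
eef_pos: [0.5782, -0.0968, 0.2679]
tool_rot: [0.001, 0.543, 0.84, 0.001]
contact_force: [0.9, -0.4, -1.3]
gripper_width: 0.4
grasp_force: 0.0
```

Request:
{"api": "jog_arm", "payload": {"deltas": [[0,-0.04,0,0,0,0,0.4],[0,-0.04,0,0,0,0,0.4],[0,-0.04,0,0,0,0,0.4],[0,-0.04,0,0,0,0,0.4],[0,0,0,0,0,0,0.4],[0,0,0,0,0,0,0.4]]}}

```text
t: 15.75
eef_pos: [0.577, -0.257, 0.2659]
tool_rot: [-0.001, 0.545, 0.839, -0.0]
contact_force: [1.0, 1.3, -0.4]
gripper_width: 0.4
grasp_force: 0.0
```

```bash
python3 st.py; python3 - <<'E'
from m import *
a=[]
for n,u,v in(("top",215,160),("side",220,150)):
    c=cam(n);a.append(cv2.resize(c["img"][v:v+100,u:u+130,::-1],None,fx=3,fy=3,interpolation=cv2.INTER_CUBIC))
    if n=="top":
        g=cv2.cvtColor(c["img"],cv2.COLOR_RGB2GRAY)
        p=proj(c,[[0.5792,.0139,.103]])[0]; kb=wcent(g,p,3.5,-1); w=plane(c,kb,.103)[0]; d=w[:2]-[0.5974,-0.0327]
        print("knob pred",p,"found",kb,w,np.degrees(np.arctan2(d[1],d[0])),"home 111.3")
        hsv=cv2.cvtColor(c["img"],cv2.COLOR_RGB2HSV);m=((hsv[...,0]>15)&(hsv[...,0]<32)&(hsv[...,1]>100)).astype(np.uint8);m[:,:235]=0;m[:,330:]=0;m[:180]=0;m[248:]=0
        k,_=cv2.findContours(m,0,2);k=cv2.convexHull(np.vstack(k));b=cv2.boxPoints(cv2.minAreaRect(plane(c,k[:,0],.051)[:,:2].astype(np.float32)))
        print("plate",b.mean(0),np.degrees(np.arctan2(*(b[1]-b[0])[::-1])),b)
cv2.imwrite("pics/h4.png",np.hstack(a))
E
```

```text
15.75 [-0.07   0.431  0.534  1.678 -0.241  1.099  0.953] [ 0.577  -0.257   0.2659] yaw_y 23.98 z [-1.e-03  3.e-04 -1.e+00] F [ 1.   1.3 -0.4] [ 0.01  0.01 -0.04] 0.4 0.0
knob pred [295.49763229 202.54026495] found [295.6312812  203.18801997] [0.57731701 0.01353007 0.103     ] 113.48080093567067 home 111.3
plate [0.56180394 0.06699711] -6.4616055 [[0.50992167 0.01256861]
 [0.60019934 0.00234405]
 [0.6136862  0.1214256 ]
 [0.52340853 0.13165016]]
```

View pics/h4.png

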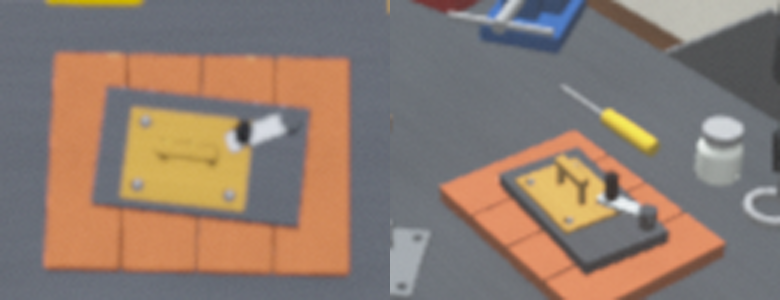

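The plate lies flat with studs through its holes (top crop (145,121), (137,184), (229,195)). The keeper is home over it with the knob at crop (243,131), and the gripper is clear. Handing in.

```bash
python3 -c "
from station import bot
print(bot.hand_in())"
```

```text
the job is handed in; nothing more can be done
None
```

I put the brass four-hole pull flat on the four-stud hearth jig, swung its keeper to the stop, moved the gripper clear and handed the job in at about 16 s; `hand_in()` returned no verdict.

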